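# Find where the topping-station lid binds and ease it back

### The arm

A 6-joint arm with a two-finger parallel gripper is mounted at the origin on the work surface. World frame = base frame: x ahead of the robot, y to its left, z up, the work surface at z = 0. Lengths are in mm, angles in rad, forces in N, time in s.
With the tool pointing down it reaches from about 325 to 1000 mm from the base axis. Payload 5.1 kg.
Tool frame: the origin (TCP) lies where the fingers leave the gripper's body, on its centre line; the fingertips stand 73 mm ahead of it and the grasp point (between the pads) lies 54 mm ahead of it; z points along the fingers, y is the line along which they close (so a half turn about z gives the same grasp; the last joint's range is limited). The gripper opens to 85 mm and grips with 20 to 120 N. Pads are 22 mm wide; open, the fingers measure 114 mm over their backs; the gripper's body (76 mm by 85 mm) begins 54 mm behind the grasp point. The pads swing forward as they close: fully open they stand 13 mm farther back than shut.
Start: joints at [-1.231, 0.124, 1.65, -0, 1.367, -0.083], TCP at [266.673, -592.766, 303.922] pointing down, gripper open.
Joint ranges: [-2.61, 2.61], [-1.02, 2.33], [0.03, 2.71], [-1.35, 4.49], [0.32, 2.68], [-2.91, 2.91]. Speed limits (rad/s): [2.57, 2.57, 3.14, 3.14, 3.14, 3.14].

### API

Orientations are given as a unit quaternion [x, y, z, w].
In Python, from station import bot, vision gives the robot as it stands.
- The arm moves only by the tool carry_out, never from a script. Its argument "steps" is a list of rows, each a list of 7 numbers: the turn, a rotation vector about the tool's x, y, z in degrees, then the shift along the tool's x, y, z in m, then the opening, from 0 (shut) to 1 (fully open). A call has 1 to 8 rows; each row is the pose to reach, as a shift and turn from the pose commanded when the call began, along the tool's axes at that moment; what a row does not reach only later rows make up. A row lasts 1/8 s, in which the tool goes at most 62.5 mm and 10.7 degrees, less where a joint would pass 70% of its speed; a pose out of reach is approached as far as the arm can. A call with a gripper value outside its range is refused whole. The fingers move at their own pace and stop on an object; "grip_force" is the grip in N (left out, the last holds). Time passes only in rows, so rows that repeat a pose let the fingers close. It gives the time, the measured TCP pose, the force, the opening and the grip force at its end, in the units of the state.
- bot.get_obs(): the state, without advancing time (a new reading comes with each control period).
- vision.read_camera(name): name is "scene" or "top"; returns the picture (420x560x3 uint8, red, green, blue); there is no depth.
- vision.camera_info(name): a dict with "intrinsics" (3x3 intrinsics, pixels), "cam_to_world" (4x4, takes a point from camera to world coordinates). Camera axes: x right, y down, z forward; pixel columns grow to the right and rows downward; lengths in mm; the calibration is good to about 2 mm. A picture is of the moment at which its call begins. camera_info takes no time and is no camera call.
- bot.job_done(): hands the job in; it is judged then, once.
Trained networks look in the newest picture that a camera, given by its name, has taken for a name from the list of things; names that differ only in an ending like _2 or _b are one class to them, and where a whole thing is asked for, a point or a joint stands for the part that bears it (a point fixed in the world has none). Each returns a list of dicts, best first, with "score" (0 to 1); they miss things now and then, are a little off and sometimes report something else, mostly with a low value. They report only what shows in the picture. A call takes as long as a camera call.
- vision.boxes_of(camera, query): "at" ([column, row] in pixels, amid what is visible of it).
- vision.landmark_of(camera, query): "at" ([column, row] in pixels: a listed point, or the origin of a listed thing).
The state is a dict: "clock": time; "qpos": joint angles; "qd": joint speeds; "tau": joint torques, N m; "ee_pos": TCP position; "tool_rot": TCP orientation; "force": force on the tool from outside, world axes, zero at the start; "wrist_torque": the same for the moment, N m; "width": finger opening in mm; "grip_force": force on a finger pad.
Only numpy, scipy, OpenCV 4.12 (cv2) and the standard library are available. Lean on these libraries where they do the work, as an engineer would, in place of code of your own. Each camera call takes 0.05 s, during which the arm holds its last target. There are 200 camera calls.

### The job

The sliding lid of the stainless topping station catches at a tight spot somewhere along its track, and nobody can see where. By its handle, slide the lid towards the closed end (the one with the upright end plate) until you clearly feel it start to bind, without forcing it any harder into the spot; then back it off about 15 mm, a finger's width, from where it began to bind and let go, so the lid is left running free until the track is repaired. Leave the bottle, can and bowl alone.

Things in the scene. Friction and masses are not known exactly. Their poses are not given: they have to be found in the camera images.
- station: Stainless topping station fixed to the counter: open tub 270 mm wide (its x), 600 mm long (its y), 155 mm high, rails on both long walls carry the lid. Origin: centre of its underside. Its y axis runs along the track; the closed end, with the upright 175 mm high end plate, is at -y (to the robot's right). The lid closes along its -y, level.
- lid_handle (a point): Centre of the lid's black handle, 194 mm above the counter: a straight bar 110 mm long across the track (station's x), 14 mm thick along the track, 16 mm high, on a post near each end (86 mm clear between); its underside is 32 mm above the lid sheet. The lid slides only along the station's y and stays where left; free sliding takes about 2 N.
- lid: The lid: flat aluminium sheet 258 mm wide, 200 mm long; origin at the centre of its underside, right below the handle, 149 mm above the counter; axes as the station's. Tight spot (hidden in the rails): met after 130 to 230 mm of travel from the start; there the resistance jumps by about 2 N, then grows 2 N per mm pushed further. Over 8 mm into it (18 N) counts as forcing.
- squeeze_mid (a point): Middle of a loose yellow squeeze bottle, 56 mm in diameter, 190 mm tall, upright on the counter; a bystander.
- can_mid (a point): Middle of a loose plain can, 100 mm in diameter, 115 mm tall, upright; a bystander.
- bowl_mid (a point): Middle of a loose steel bowl, 150 mm across, 70 mm high; a bystander.

How it is judged (in metres and radians):
On the way:
1. the lid has been pushed against the tight spot until it binds (at least about 3 N of binding, 0.5 mm into it) (y of lid_handle in the frame of spot below -0.0005 m), for 0.1 s.
At the end, for the whole second after the job is handed in: The lid rests, let go, with its leading edge 7 to 24 mm short of the place where it begins to bind (y of lid_handle in the frame of spot between 0.007 and 0.024 m and linear speed of lid below 0.005 m/s); the robot touches nothing.
It fails at once if the lid is forced: pushed more than 8 mm into the tight spot (about 18 N) (y of lid_handle in the frame of spot below -0.008 m).
It fails at once if the squeeze bottle, can or bowl is displaced by more than 30 mm (distance of any of squeeze_mid, can_mid, bowl_mid from where it was at the start of the episode above 0.03 m).
It also fails if it takes over 43 s, if anything falls off the work surface, if the arm or the gripper's body presses on something with over 40 N, if the wrist force passes 120 N, or if a joint passes its speed limit or range.

## Working session

There is one attempt and no reset: what is moved stays moved. The work goes in short steps, Python scripts to look and compute and a tool call to move; the robot and the scene stay as the last step left them, time stands still between calls to the robot, and variables do not carry over. Pictures are saved under pics/ and viewed, at most 10 in all, crops included, and the job is handed in when it is done.

Besides the shell and the picture viewer there is one more tool, called as name([rows], argument=value, ...), one row to a line, values as JSON. carry_out: Moves the arm, as the interface text tells. Its arguments: {"type":"object","properties":{"steps":{"type":"array"},"grip_force":{"type":"number"}},"required":["steps"]}

```bash
mkdir -p pics; cat > h.py <<'E'
import numpy as np, cv2
from station import bot, vision
def ray(cam,px):
    i=vision.camera_info(cam); K=np.array(i["intrinsics"]); T=np.array(i["cam_to_world"])
    d=T[:3,:3]@np.linalg.solve(K,[px[0],px[1],1]); return T[:3,3],d
def atz(cam,px,z):
    o,d=ray(cam,px); return o+d*(z-o[2])/d[2]
E
python3 - <<'E'
from h import *
for c in("scene","top"):
    im=vision.read_camera(c); cv2.imwrite(f"pics/{c}0.png",im[:,:,::-1])
    for q,z in(("lid_handle",194),("lid",149),("station",0),("squeeze_mid",95),("can_mid",57),("bowl_mid",35)):
        for r in vision.landmark_of(c,q)[:2]: print(c,q,np.round(r["at"]),round(r["score"],2),atz(c,r["at"],z).round())
o=bot.get_obs(); print(o)
E
```

```text
scene lid_handle [309. 179.] 0.81 [525. 106. 194.]
scene lid_handle [217. 357.] 0.5 [ 602. -571.  194.]
scene lid [308. 189.] 0.84 [525. 103. 149.]
scene station [294. 236.] 0.77 [529.   3.   0.]
scene can_mid [342. 150.] 0.8 [516. 440.  57.]
scene bowl_mid [219. 353.] 0.81 [ 547. -503.   35.]
scene bowl_mid [307. 180.] 0.48 [457. 245.  35.]
top lid_handle [234. 196.] 0.64 [536. 115. 194.]
top lid [242. 202.] 0.86 [526.  94. 149.]
top station [273. 212.] 0.69 [522.  -6.   0.]
top squeeze_mid [390. 242.] 0.74 [ 411. -400.   95.]
top can_mid [142. 207.] 0.92 [522. 450.  57.]
top bowl_mid [412. 204.] 0.75 [ 558. -500.   35.]
top bowl_mid [232. 198.] 0.23 [564. 142.  35.]
{'clock': 0.7, 'qpos': array([-1.23061829e+00,  1.23749705e-01,  1.65027603e+00, -1.79991558e-05,
        1.36749269e+00, -8.25810246e-02]), 'qd': array([-1.77996069e-04, -2.40909826e-03,  9.71129323e-04, -1.21635568e-03,
        6.40734507e-04,  8.77661356e-05]), 'tau': array([-1.75099049e-04, -4.23435402e+01, -3.65668130e+01, -1.01705173e-04,
        4.39731475e-04,  1.90273192e-05]), 'ee_pos': array([ 266.66050078, -592.77760943,  303.96898004]), 'tool_rot': array([ 9.77742026e-01,  2.09810700e-01, -3.97415141e-06,  3.79396039e-05]), 'force': array([-0.22668719, -0.28283006,  0.55935237]), 'wrist_torque': array([-0.01258077,  0.01426406, -0.04354305]), 'grip_force': 0.0, 'width': 85.39086156944248}
```

View pics/scene0.png

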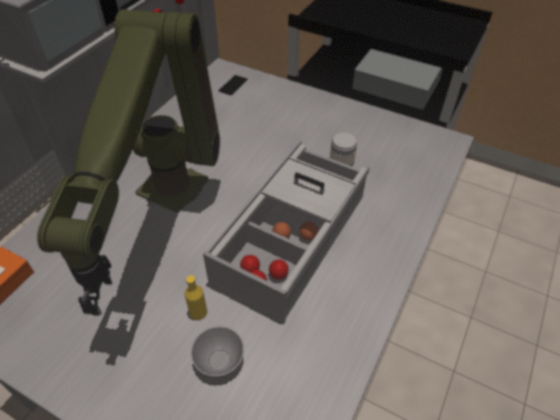

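View pics/top0.png

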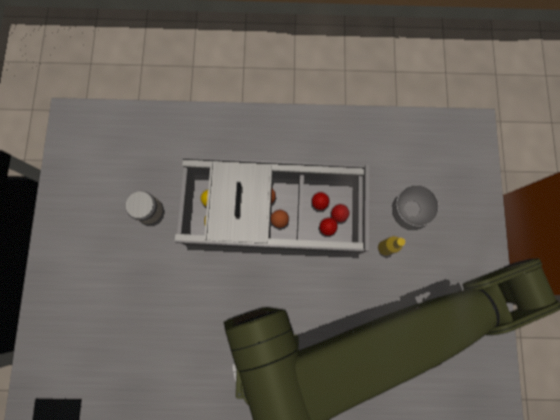

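The scene shows the lid (handle about (309,182)) near the far (+y) end, with the bottle and bowl on the right. In the top view the handle is at about (239,200), the station is turned by a few degrees, the bottle is at (395,244) and the bowl at (416,207). I'll refine the handle position and track yaw next.

```bash
python3 - <<'E'
from h import *
im=cv2.imread("pics/top0.png"); g=cv2.cvtColor(im,6)
x0,y0,x1,y1=222,175,258,228
m=(g[y0:y1,x0:x1]<70).astype(np.uint8)
n,l,s,c=cv2.connectedComponentsWithStats(m); print(s,c+[x0,y0])
k=1+np.argmax(s[1:,4]); p=np.argwhere(l==k)[:,::-1]+[x0,y0]
W=np.array([atz("top",q,202)[:2] for q in p.astype(float)])
print("handle",W.mean(0),W.min(0),W.max(0)); u=np.linalg.svd(W-W.mean(0))[2][0]; print("axis",u,np.degrees(np.arctan2(u[1],u[0])))
# rails: lines
for nm,(a,b) in {"far":(155,182),"near":(232,258)}.items():
    pts=[]
    for col in list(range(192,208))+list(range(275,360,3)):
        seg=g[a:b,col].astype(float); pts.append(atz("top",(col,a+np.average(np.arange(b-a),weights=np.clip(seg-150,0,None)+1e-6)),155)[:2])
    pts=np.array(pts); f=np.polyfit(pts[:,1],pts[:,0],1); print(nm,"x=",f,"yaw deg",np.degrees(-np.arctan(f[0])),np.std(pts[:,0]-np.polyval(f,pts[:,1])))
from scipy.spatial.transform import Rotation as R
print(R.from_quat(bot.get_obs()["tool_rot"]).as_matrix().round(4))
s=cv2.imread("pics/scene0.png"); 
a=cv2.resize(s[130:230,250:380],None,fx=4,fy=4,interpolation=cv2.INTER_CUBIC);b=cv2.resize(im[150:260,170:300],None,fx=4,fy=4,interpolation=cv2.INTER_CUBIC)[:400]
cv2.imwrite("pics/crop.png",np.hstack([a,b])[:, :1040] if 0 else cv2.resize(np.hstack([a,b]),(800,308)))
E
```

```text
[[   0    0   36   53 1754]
 [  13    8    7   35  154]] [[239.63740023 201.09122007]
 [237.93506494 199.96103896]]
handle [521.23423953 102.10699167] [467.20271307  93.751956  ] [575.65554236 109.84045672]
axis [-0.999821    0.01892015] 178.91589052913406
far x= [1.7257251e-02 6.4764364e+02] yaw deg -0.988669512085071 2.6223527578909818
near x= [2.68335825e-02 4.00385807e+02] yaw deg -1.5370821750578874 3.678161133749028
[[ 9.120e-01  4.103e-01  0.000e+00]
 [ 4.103e-01 -9.120e-01 -1.000e-04]
 [-0.000e+00  1.000e-04 -1.000e+00]]
```

View pics/crop.png

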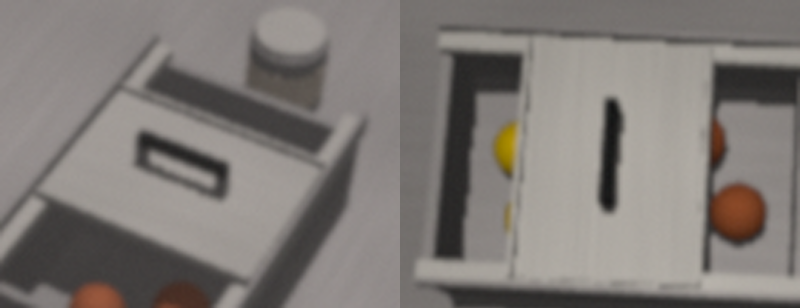

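The crop confirms the dark bar handle mid-lid, about (521,102) mm, with the track turned about -1.1°. I'll fly to just above it.

carry_out([
  [0,0,25.3,0.517,-0.529,0,1],
  [0,0,25.3,0.517,-0.529,0,1],
  [0,0,25.3,0.517,-0.529,0,1],
  [0,0,25.3,0.517,-0.529,0,1],
  [0,0,25.3,0.517,-0.529,0,1],
  [0,0,25.3,0.517,-0.529,0,1],
  [0,0,25.3,0.517,-0.529,0,1],
  [0,0,25.3,0.517,-0.529,0,1],
], grip_force=30)

```text
clock: 1.7
ee_pos: [438.9, -121.3, 304.4]
tool_rot: [1.0, -0.01, 0.001, 0.0]
force: [1.2, -0.1, -0.5]
width: 85.5
grip_force: 0.0
```

carry_out([
  [0,0,0,0.078,-0.22,0,1],
  [0,0,0,0.078,-0.22,0,1],
  [0,0,0,0.078,-0.22,0,1],
  [0,0,0,0.078,-0.22,0,1],
  [0,0,0,0.078,-0.22,0,1],
  [0,0,0,0.078,-0.22,0,1],
])

```text
clock: 2.45
ee_pos: [520.6, 95.0, 303.8]
tool_rot: [1.0, -0.009, -0.0, 0.0]
force: [-0.0, -0.1, 0.8]
width: 85.2
grip_force: 0.0
```

```bash
python3 - <<'E'
from h import *
from scipy.spatial.transform import Rotation as R
im=vision.read_camera("scene"); cv2.imwrite("pics/s1.png",cv2.resize(im[100:240,220:400,::-1],None,fx=4,fy=4,interpolation=cv2.INTER_CUBIC))
for r in vision.landmark_of("scene","lid_handle")[:2]: print(r,atz("scene",r["at"],194).round(1))
o=bot.get_obs(); print(o["clock"],o["ee_pos"],o["force"],R.from_quat(o["tool_rot"]).as_matrix().round(4))
E
```

```text
2.55 [520.53876632  94.23034382 303.92375447] [ 0.21989549 -0.74079003  0.2657454 ] [[ 9.998e-01 -2.010e-02  0.000e+00]
 [-2.010e-02 -9.998e-01 -3.000e-04]
 [ 0.000e+00  3.000e-04 -1.000e+00]]
```

View pics/s1.png

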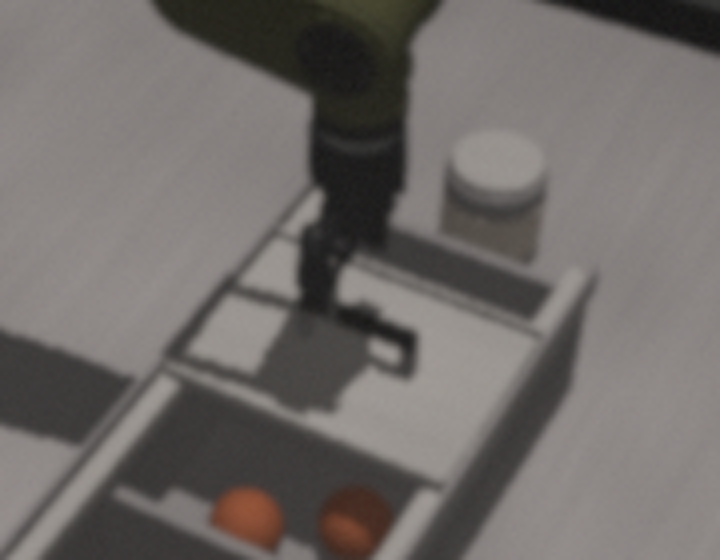

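The gripper hovers over the handle with one finger on its near side, and the handle's right end shows at about (410,350) in the crop. I'll centre, descend and close.

carry_out([
  [0,0,0,0,-0.009,0.01,1],
  [0,0,0,0,-0.009,0.035,1],
  [0,0,0,0,-0.009,0.056,1],
  [0,0,0,0,-0.009,0.056,1],
  [0,0,0,0,-0.009,0.056,0.6],
  [0,0,0,0,-0.009,0.056,0.4],
])

```text
clock: 3.3
ee_pos: [521.5, 104.2, 249.3]
tool_rot: [1.0, -0.01, 0.001, -0.0]
force: [0.8, 0.3, 0.8]
width: 51.8
grip_force: 0.0
```

carry_out([
  [0,0,0,0,0,0,0.3],
  [0,0,0,0,0,0,0.2],
  [0,0,0,0,0,0,0.1],
  [0,0,0,0,0,0,0],
  [0,0,0,0,0,0,0],
  [0,0,0,0,0,0,0],
  [0,0,0,0,0,0,0],
  [0,0,0,0,0,0,0],
], grip_force=30)

```text
clock: 4.3
ee_pos: [521.1, 104.2, 248.4]
tool_rot: [1.0, -0.009, 0.0, -0.0]
force: [-1.2, 0.2, 6.1]
width: 13.2
grip_force: 33.5
```

```bash
python3 - <<'E'
from h import *
o=bot.get_obs(); print(o["clock"],o["ee_pos"],o["force"],o["width"],o["grip_force"])
E
```

```text
4.3 [521.1202672  104.23561437 248.36060848] [-1.19354685  0.15233444  6.05166687] 13.170010915743424 33.47916841506958
```

Handle gripped. I'll slide 118 mm, which is short of the earliest possible spot.

carry_out([
  [0,0,0,0,0.01,0,0],
  [0,0,0,0,0.03,0,0],
  [0,0,0,0,0.05,0,0],
  [0,0,0,0,0.07,0,0],
  [0,0,0,0,0.09,0,0],
  [0,0,0,0,0.105,0,0],
  [0,0,0,0,0.114,0,0],
  [0,0,0,0,0.118,0,0],
])

```text
clock: 5.3
ee_pos: [518.3, -13.9, 248.4]
tool_rot: [1.0, -0.01, -0.001, -0.001]
force: [-4.5, 1.3, 7.4]
width: 13.3
grip_force: 33.8
```

carry_out([
  [0,0,0,0,0.002,0,0],
  [0,0,0,0,0.004,0,0],
])

```text
clock: 5.55
ee_pos: [518.2, -17.5, 248.4]
tool_rot: [1.0, -0.009, -0.001, -0.001]
force: [-4.4, 1.4, 7.4]
width: 13.3
grip_force: 33.8
```

carry_out([
  [0,0,0,0,0.002,0,0],
  [0,0,0,0,0.004,0,0],
  [0,0,0,0,0.004,0,0],
])

```text
clock: 5.92
ee_pos: [518.1, -21.6, 248.4]
tool_rot: [1.0, -0.009, -0.001, -0.0]
force: [-4.7, 0.5, 8.2]
width: 13.2
grip_force: 33.8
```

carry_out([
  [0,0,0,0,0.002,0,0],
  [0,0,0,0,0.004,0,0],
])

```text
clock: 6.18
ee_pos: [518.0, -25.4, 248.4]
tool_rot: [1.0, -0.009, -0.001, -0.001]
force: [-4.3, 1.5, 7.7]
width: 13.1
grip_force: 33.9
```

carry_out([
  [0,0,0,0,0.002,0,0],
  [0,0,0,0,0.004,0,0],
])

```text
clock: 6.42
ee_pos: [517.9, -29.4, 248.4]
tool_rot: [1.0, -0.009, -0.001, -0.001]
force: [-5.2, 1.8, 8.9]
width: 13.4
grip_force: 33.9
```

carry_out([
  [0,0,0,0,0.002,0,0],
  [0,0,0,0,0.004,0,0],
])

```text
clock: 6.68
ee_pos: [517.8, -33.4, 248.4]
tool_rot: [1.0, -0.009, -0.001, -0.001]
force: [-5.5, 1.9, 8.1]
width: 12.9
grip_force: 33.9
```

carry_out([
  [0,0,0,0,0.002,0,0],
  [0,0,0,0,0.004,0,0],
])

```text
clock: 6.92
ee_pos: [517.8, -37.4, 248.4]
tool_rot: [1.0, -0.009, -0.001, -0.001]
force: [-5.3, 0.8, 7.3]
width: 13.2
grip_force: 33.9
```

carry_out([
  [0,0,0,0,0.002,0,0],
  [0,0,0,0,0.004,0,0],
])

```text
clock: 7.18
ee_pos: [517.6, -41.4, 248.4]
tool_rot: [1.0, -0.009, -0.001, -0.001]
force: [-5.4, 2.3, 7.9]
width: 13.3
grip_force: 33.9
```

carry_out([
  [0,0,0,0,0.002,0,0],
  [0,0,0,0,0.004,0,0],
])

```text
clock: 7.42
ee_pos: [517.6, -45.4, 248.5]
tool_rot: [1.0, -0.009, -0.001, -0.001]
force: [-5.4, 2.1, 8.7]
width: 13.2
grip_force: 33.9
```

carry_out([
  [0,0,0,0,0.002,0,0],
  [0,0,0,0,0.004,0,0],
])

```text
clock: 7.68
ee_pos: [517.5, -49.4, 248.5]
tool_rot: [1.0, -0.009, -0.001, -0.001]
force: [-5.3, 2.7, 8.2]
width: 13.3
grip_force: 33.9
```

carry_out([
  [0,0,0,0,0.002,0,0],
  [0,0,0,0,0.004,0,0],
])

```text
clock: 7.92
ee_pos: [517.4, -53.4, 248.4]
tool_rot: [1.0, -0.009, -0.001, -0.001]
force: [-6.1, 2.4, 7.8]
width: 13.4
grip_force: 33.9
```

carry_out([
  [0,0,0,0,0.002,0,0],
  [0,0,0,0,0.004,0,0],
])

```text
clock: 8.18
ee_pos: [517.3, -57.4, 248.4]
tool_rot: [1.0, -0.009, -0.001, -0.001]
force: [-5.6, 2.9, 8.1]
width: 13.4
grip_force: 34.0
```

carry_out([
  [0,0,0,0,0.002,0,0],
  [0,0,0,0,0.004,0,0],
])

```text
clock: 8.43
ee_pos: [517.2, -60.3, 248.4]
tool_rot: [1.0, -0.009, -0.001, -0.002]
force: [-6.2, 7.7, 9.1]
width: 13.6
grip_force: 34.0
```

It has begun to bind: y force jumped from 2.9 to 7.7 N. I'll hold with a hair more to confirm.

carry_out([
  [0,0,0,0,0.001,0,0],
  [0,0,0,0,0.001,0,0],
])

```text
clock: 8.68
ee_pos: [517.2, -60.9, 248.4]
tool_rot: [1.0, -0.009, -0.001, -0.003]
force: [-6.0, 9.1, 8.8]
width: 13.3
grip_force: 34.1
```

Clear binding: about 2 mm in, with onset at TCP y ≈ -58.7. I'll back off to y ≈ -43.7.

carry_out([
  [0,0,0,0,-0.003,0,0],
  [0,0,0,0,-0.007,0,0],
  [0,0,0,0,-0.011,0,0],
  [0,0,0,0,-0.015,0,0],
  [0,0,0,0,-0.018,0,0],
  [0,0,0,0,-0.018,0,0],
  [0,0,0,0,-0.018,0,0],
])

```text
clock: 9.55
ee_pos: [517.6, -44.7, 248.4]
tool_rot: [1.0, -0.009, -0.001, -0.0]
force: [-5.6, 0.3, 7.6]
width: 13.4
grip_force: 33.9
```

carry_out([
  [0,0,0,0,-0.001,0,0],
  [0,0,0,0,-0.001,0,0],
  [0,0,0,0,-0.001,0,0.3],
  [0,0,0,0,-0.001,0,0.6],
  [0,0,0,0,-0.001,0,0.8],
  [0,0,0,0,-0.001,0,0.8],
  [0,0,0,0,-0.001,0,0.8],
  [0,0,0,0,-0.001,0,0.8],
])

```text
clock: 10.55
ee_pos: [518.2, -43.7, 247.9]
tool_rot: [1.0, -0.009, 0.0, -0.0]
force: [0.8, 0.2, 0.3]
width: 68.5
grip_force: 0.0
```

Released, with the forces back to zero. I'll rise straight up and check.

carry_out([
  [0,0,0,0,0,-0.02,0.8],
  [0,0,0,0,0,-0.05,0.8],
  [0,0,0,0,0,-0.1,0.8],
  [0,0,0,0,0,-0.13,0.8],
  [0,0,0,0,0,-0.13,0.8],
])

```text
clock: 11.18
ee_pos: [519.2, -43.9, 383.3]
tool_rot: [1.0, -0.009, 0.004, 0.001]
force: [-0.5, 0.1, -0.9]
width: 68.3
grip_force: 0.0
```

```bash
python3 - <<'E'
from h import *
im=vision.read_camera("scene"); cv2.imwrite("pics/s2.png",im[:,:,::-1])
for r in vision.landmark_of("scene","lid_handle")[:2]: print(r,atz("scene",r["at"],194).round(1))
o=bot.get_obs(); print(o["clock"],o["ee_pos"],o["force"])
E
```

```text
{'at': [287.1, 209.1], 'score': 0.84} [525. -49. 194.]
11.275 [518.07931889 -43.73221361 378.42616788] [0.46654175 0.19161795 0.06264211]
```

View pics/s2.png

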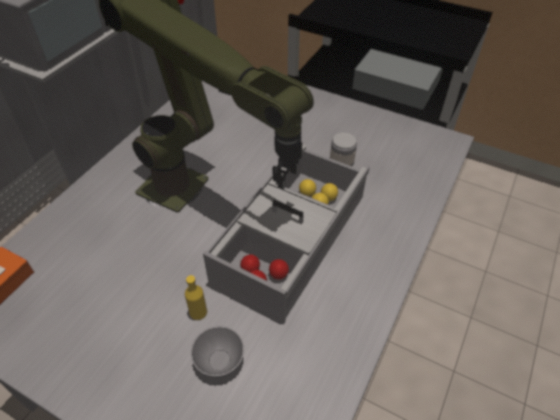

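The lid sits mid-track with its handle at about (288,210). The gripper is clear above it, and the bottle, can and bowl are where they started.

```bash
python3 -c "
from station import bot
print(bot.job_done())"
```

```text
the job is handed in; nothing more can be done
None
```

I slid the lid until it clearly began to bind (about 9 N, roughly 2 mm into the spot), backed it off about 15 mm from where binding began, let go and handed the job in; the bottle, can and bowl were not touched.

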